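Mesh the new drive gear with the splined post of the globe base and hold it down

ROBOT

A 7-joint arm with a two-finger parallel gripper is mounted at the origin on the work surface. World frame = base frame: x ahead of the robot, y to its left, z up, the work surface at z = 0. Lengths are in mm, angles in rad, forces in N, time in s.
With the tool pointing down it reaches from about 400 to 900 mm from the base axis. Payload 5.6 kg.
Tool frame: the origin (TCP) lies midway between the tips of the shut fingers; the grasp point (between the pads) lies 19 mm behind it; x points along the fingers, y is the direction in which the jaws open and shut, and the axes are right-handed (so a half turn about x gives the same grasp; the last joint's range is limited). The gripper opens to 92 mm and grips with 3 to 60 N. Pads are 20 mm wide; open, the fingers measure 128 mm over their backs; the gripper's body (75 mm by 189 mm) begins 69 mm behind the grasp point.
Start: joints at [-1.156, 0.468, -0.012, 1.603, 0.006, 1.071, -0.056], TCP at [287.324, 583.056, 214.592] pointing down, gripper open.
Joint ranges: [-2.53, 2.53], [-0.31, 2.02], [-1.57, 1.55], [0.28, 2.44], [-1.29, 4.43], [0.15, 1.84], [-2.92, 2.92]. Speed limits (rad/s): [2.57, 2.57, 3.14, 3.14, 3.14, 3.14, 3.14].

INTERFACE

Orientations are given as a rotation vector (axis times angle).
In Python, from cell import robot, grip, kin, viewer gives the robot as it stands. Calls block until the motion is done:
- robot.movep(position, orientation): joint-space move of the TCP to a pose.
- robot.servo_line(position, feed=150, rotation=None): straight line of the TCP; rotation=None keeps the orientation; feed is the mean speed in mm/s.
- robot.goto_joints(angles): joint-space move.
- grip(opening, newtons=None): opening from 0.0 (shut) to 1.0 (fully open); newtons is the grip in N (None keeps the last); returns when the fingers have stopped.
- robot.hold(seconds).
- kin.ik(position, orientation): joint angles nearest the present ones, or None.
- robot.observe(): the state.
- viewer.read_camera(name): name is "scene" or "top"; returns the picture (400x640x3 uint8, red, green, blue); there is no depth.
- viewer.camera_info(name): a dict with "camera_matrix" (3x3 intrinsics, pixels), "k1" (the pictures are not rectified: a ray, as slopes to the right and down, at radius r is drawn at 1 + k1 r^2 times it, then the intrinsics apply), "R" (3x3) and "t" (3): a world point X has camera coordinates R X + t. Camera axes: x right, y down, z forward; pixel columns grow to the right and rows downward; lengths in mm; the calibration is good to about 2 mm. A picture is of the moment at which its call begins. camera_info takes no time and is no camera call.
A pose or a line that the arm cannot do raises robot.IKError and nothing moves.
- robot.job_done(): hands the job in, once; it reports no verdict.
Trained networks look in the newest picture that a camera, given by its name, has taken for a name from the list of things; names that differ only in an ending like _2 or _b are one class to them, and where a whole thing is asked for, a point or a joint stands for the part that bears it (a point fixed in the world has none). Each returns a list of dicts, best first, with "confidence" (0 to 1); they miss things now and then, are a little off and sometimes report something else, mostly with a low value. They report only what shows in the picture. A call takes as long as a camera call. They do not tell look-alikes from the thing itself.
- viewer.silhouettes(name, camera): "mask" (400x640 bool, what is visible of it).
- viewer.pinpoint(name, camera): "at" ([x, y, z] in mm, in the coordinates of the camera as it stood for that picture, good to about 4 mm: a listed point, or the origin of a listed thing).
The state is a dict: "t": time; "joints": joint angles; "joint_velocities": joint speeds; "joint_torque": joint torques, N m; "tcp_pos": TCP position; "tcp_rot": TCP orientation; "contact_force": force on the tool from outside, world axes, zero at the start; "wrist_torque": the same for the moment, N m; "grip_width": opening from 0.0 (shut) to 1.0 (fully open).
Only numpy, scipy, OpenCV 4.12 (cv2) and the standard library are available. Lean on these libraries where they do the work, as an engineer would, in place of code of your own. Each camera call takes 0.05 s, during which the arm holds its last target. There are 200 camera calls.

TASK

Fit the new white nylon gear, hub upwards, onto the brass splined post of the globe base in the vise: turn it until the splines mesh, without ramming it, slide it all the way home and press the springy wave washer beneath it flat. Finish while still holding the gear pressed down with the gripper, because the adhesive on the splines needs pressure until it grabs. Leave the old yellowed gear and the ornaments standing where they are.

Things in the scene. Friction and masses are not known exactly. Their poses are not given: they have to be found in the camera images.
- gear: The new gear: white nylon, 60 g, loose, flat on the cork mat, hub up. Origin: centre of its flat underside on the bore's axis; z up out of the hub. Toothed disc 65 mm across, 8 mm thick (z 0 to 8); on it a square hub 28 mm across flats, corners bevelled, z 8 to 30 mm. The flats face +x, -x, +y, -y: grip across a facing pair. It fits the post in four ways, a quarter turn apart.
- gear_bore (a point): Top of the gear's bore: on its axis, level with the hub's top, 30 mm above the gear's origin; the gear's axes. The bore goes right through: round hole of 16 mm diameter with four slots 7 mm wide, reaching 11.4 mm from the axis, at +x, -x, +y and -y (each in the middle of a hub flat).
- old_gear: The worn gear that was taken off: same shape and size as the new one but yellowed (amber brown), with teeth missing. It lies on the same mat on one side or the other of the new one, and stays there.
- globe_base: Globe base, fixed in the vise: dark wood, foot 84 mm across with chipped rim, collar 44 mm across whose flat top (the shoulder) is at 46 mm; on it a brass post. Origin: centre of the foot's underside, 80 mm above the bench, on the post's axis; z up, x and y along the splines. Gear underside: at 51.5 mm touching the free washer, 47.5 mm washer flat.
- post_tip (a point): Tip of the brass post, on its axis, 78 mm above globe_base's origin; its axes. The post does not turn: core 14 mm diameter, four splines 5 mm wide reaching 10.4 mm from the axis at +x, -x, +y, -y, from the shoulder up to 8 mm below the tip; above them a plain nose of 14 mm, its last 3.5 mm tapered to 8 mm. Off by over 6 degrees, the gear stops on the spline ends, 70 mm above that origin.
- wave_washer (a joint): Steel wave washer, 37 mm across, on the shoulder round the foot of the post; a spring. Value: how far it is pressed down, 0 free to 0.004 m flat. It pushes back with about 3 N as soon as it is touched and 11 N when flat; beyond that it is solid. With it flat, the post's tip is about level with the hub's top.
- vise: Small cast iron vise with cork jaw faces on a plywood board 250 x 130 mm, fixed to the bench. Origin: on the bench right below the post's axis. The screw with its cross bar points to -x. Jaws 84 mm wide, their tops 100 mm above the bench; nothing of it reaches higher.
- cork_mat: Cork mat 130 x 220 mm, 3 mm thick, fixed flat on the bench, the two gears on it, about 105 mm apart along its y. Origin: centre of its underside.
- porcelain_fox: Sitting porcelain fox, 100 mm tall, about 70 mm across, loose; origin at the centre of its underside. Leave alone.
- pewter_bridge: Pewter model of an arched bridge, 170 mm long along its x, 46 mm wide, 60 mm tall, loose; origin at the centre of its underside. Leave alone.
- toy_engine: Wooden toy train engine, 125 mm long along its x, 60 mm wide, 81 mm tall, loose; origin at the centre of its underside. Leave alone.
- amber_dome: Amber glass dome on a round wooden foot 104 mm across, 143 mm tall, loose; origin at the centre of its underside. Leave alone.
Not all that is in view belongs to the job. There is more than one size of the gear; the one meant has the size given above.

How it is judged (in metres and radians):
On the way, in this order (a step that is already met when the one before it is completed fails the run):
1. the new gear is lifted clear of the mat in the gripper (height (world z) of gear above 0.03 m and contact force between the fingers and gear above 1 N), for 0.2 s.
2. the gear is on the post with its splines meshed, hub up, sliding down (horizontal distance between gear and globe_base below 0.003 m and angle between gear's own z axis and vertical below 0.08 rad and z of gear in the frame of globe_base below 0.064 m), for 0.1 s.
At the end, for the whole second after the job is handed in: The gear is upright (within 0.08 rad) and centred (within 3 mm) on the post with its splines meshed, its underside within 48.8 mm of the base's origin, the wave washer pressed down more than 3 mm of its 4 mm with more than 5 N, the gear still, and the gripper still on it (more than 2 N) (horizontal distance between gear and globe_base below 0.003 m and angle between gear's own z axis and vertical below 0.08 rad and z of gear in the frame of globe_base below 0.0488 m and value of joint wave_washer above 0.003 m and contact force between gear and globe_base above 5 N and contact force between the fingers and gear above 2 N and linear speed of gear below 0.02 m/s); the arm keeps its last pose, push and grip.
It fails at once if the gear is rammed against the globe base or its post (more than 90 N) (contact force between gear and globe_base above 90 N).
It fails at once if the old gear is moved more than 30 mm (distance of old_gear from where it was at the start of the episode above 0.03 m).
It fails at once if the fox, bridge, toy engine or dome is moved more than 20 mm or tipped (distance of any of porcelain_fox, pewter_bridge, toy_engine, amber_dome from where it was at the start of the episode above 0.02 m or angle between any of porcelain_fox, pewter_bridge, toy_engine, amber_dome's own z axis and vertical above 0.3 rad).
It also fails if it takes over 48 s, if anything falls off the work surface, if the arm or the gripper's body presses on something with over 40 N, if the wrist force passes 120 N, or if a joint passes its speed limit or range.

## Working session

There is one attempt and no reset: what is moved stays moved. The work goes in short steps, each a Python script; the robot and the scene stay as the last script left them, time stands still between calls to the robot, and variables do not carry over. Pictures are saved under pics/ and viewed, about 8 in all and at most 12, crops included, and the job is handed in when it is done.

```bash
ls; mkdir -p pics; cat > h.py <<'E'
import numpy as np, cv2
from cell import robot, grip, kin, viewer
def save(n,im): cv2.imwrite(f'pics/{n}.png',im[:,:,::-1])
def toworld(cam,p):
    c=viewer.camera_info(cam); R=np.array(c['R']); return R.T@(np.array(p)-np.array(c['t']))
def ray(cam,uv):
    c=viewer.camera_info(cam); K=np.array(c['camera_matrix']);R=np.array(c['R'])
    d=(np.array([uv[0],uv[1],1.])); x=(np.linalg.inv(K)@d)[:2]; s=x.copy()
    for _ in range(20): s=x/(1+c['k1']*(s@s))
    return -R.T@np.array(c['t']), R.T@np.array([s[0],s[1],1.])
def atz(cam,uv,z):
    o,d=ray(cam,uv); return o+d*(z-o[2])/d[2]
def proj(cam,X):
    c=viewer.camera_info(cam); p=np.array(c['R'])@np.array(X)+np.array(c['t']); s=p[:2]/p[2]
    s=s*(1+c['k1']*(s@s)); return (np.array(c['camera_matrix'])@np.array([s[0],s[1],1]))[:2]
E
python3 - <<'E'
from h import *
ims=[]
for c in('scene','top'):
    im=viewer.read_camera(c); save(c+'0',im); ims.append(im)
    i=viewer.camera_info(c); print(c,i)
    for n in('gear','gear_bore','old_gear','globe_base','post_tip','porcelain_fox','pewter_bridge','toy_engine','amber_dome','cork_mat','vise'):
        print(n,[(np.round(toworld(c,d['at'])).tolist(),round(d['confidence'],2)) for d in viewer.pinpoint(n,c)])
print(robot.observe())
E
```

```text
pics
scene {'camera_matrix': array([[482.86615089,   0.        , 317.3025152 ],
       [  0.        , 482.86615089, 195.44645223],
       [  0.        ,   0.        ,   1.        ]]), 'k1': -0.04464539797546889, 'R': array([[ 0.18737877,  0.98218542,  0.01417718],
       [ 0.63690657, -0.11049424, -0.76298168],
       [-0.74782299,  0.15199611, -0.64626462]]), 't': array([-119.49227046, -279.10636357, 1884.13684979])}
gear [([519.0, 139.0, 6.0], 0.73), ([391.0, 198.0, 5.0], 0.56), ([566.0, 6.0, 5.0], 0.56)]
gear_bore [([517.0, 140.0, 36.0], 0.75), ([390.0, 191.0, 25.0], 0.57), ([564.0, 3.0, 25.0], 0.51)]
old_gear [([539.0, 240.0, 2.0], 0.63), ([585.0, 449.0, 2.0], 0.24)]
globe_base [([556.0, -143.0, 81.0], 0.94)]
post_tip [([553.0, -145.0, 155.0], 0.84), ([582.0, 450.0, 4.0], 0.62)]
porcelain_fox [([766.0, 178.0, 4.0], 0.96)]
pewter_bridge [([584.0, 452.0, 1.0], 0.91)]
toy_engine [([588.0, -450.0, -4.0], 0.97)]
amber_dome [([756.0, -178.0, 6.0], 0.65)]
cork_mat [([537.0, 187.0, 2.0], 0.79)]
vise [([548.0, -142.0, 4.0], 0.94), ([538.0, 241.0, 3.0], 0.3)]
top {'camera_matrix': array([[
[... 999 characters left out ...]
.0], 0.38)]
{'t': 1.2, 'joints': array([-1.15603456,  0.46751044, -0.01163272,  1.60271181,  0.0059912 ,
        1.07136552, -0.05632422]), 'joint_velocities': array([ 0.0006357 , -0.00150239, -0.00016644,  0.00060123,  0.0010016 ,
       -0.00015337, -0.00013888]), 'joint_torque': array([-9.65850304e-04, -5.20412636e+01, -1.23970443e-02, -2.44052804e+01,
       -5.66916657e-02,  1.13759548e-02,  1.47187768e-05]), 'tcp_pos': array([287.28452377, 583.07823928, 214.580692  ]), 'tcp_rot': array([ 0.35903855,  1.54079436, -0.3589815 ]), 'contact_force': array([ 0.14704093,  0.08123896, -0.01262816]), 'wrist_torque': array([-0.02117923, -0.0189252 , -0.00739954]), 'grip_width': 1.002339403453333}
```

```bash
python3 - <<'E'
from h import *
im=cv2.imread('pics/top0.png')
u,v=proj('top',[520,138,30]);a,b=proj('top',[554,-142,158]);print(u,v,a,b, proj('top',[537,238,30]))
f=lambda u,v:cv2.resize(im[int(v)-40:int(v)+40,int(u)-40:int(u)+40],(400,400),interpolation=cv2.INTER_CUBIC)
cv2.imwrite('pics/crops0.png',np.hstack([f(u,v),f(a,b)])); print(int(u)-40,int(v)-40,int(a)-40,int(b)-40)
E
```

```text
268.84731335661695 221.7105066416221 372.8998509422936 201.71612873893517 [233.65388076 216.14983038]
228 181 332 161
```

View pics/top0.png

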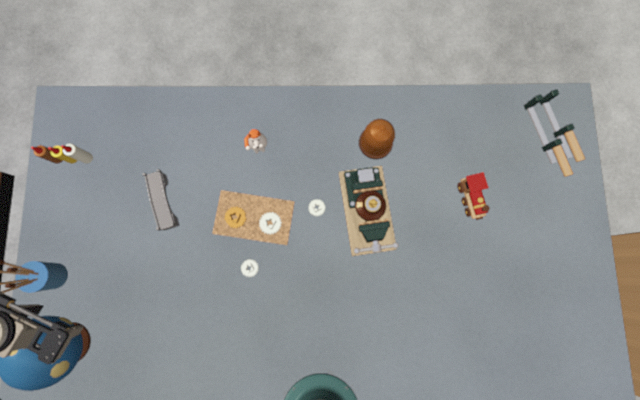

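View pics/crops0.png

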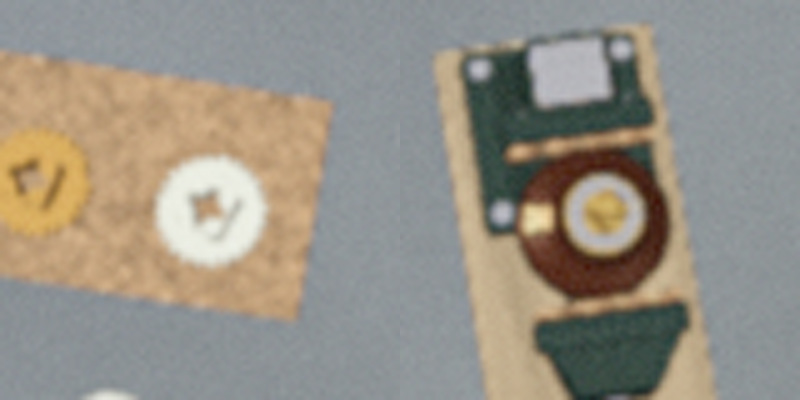

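View pics/scene0.png

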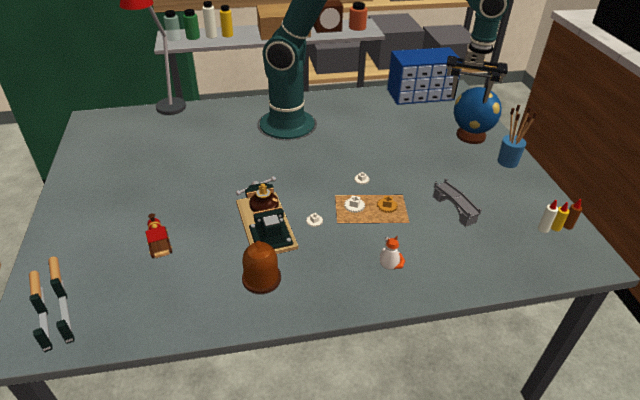

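```bash
cat > fit.py <<'E'
from h import *
S=8
def plus(core,half,reach):
    pts=[]
    for k in range(4):
        a0=np.arcsin(half/core)
        th=np.linspace(a0,np.pi/2-a0,6)
        q=[(reach,-half),(reach,half)]+[(core*np.cos(t),core*np.sin(t)) for t in th]
        c,s=np.cos(k*np.pi/2),np.sin(k*np.pi/2)
        pts+=[(c*a-s*b,s*a+c*b) for a,b in q]
    return np.array(pts)
def circ(r): t=np.linspace(0,2*np.pi,40); return np.c_[r*np.cos(t),r*np.sin(t)]
def hub(b=4):
    h=14; return np.array([(h,-h+b),(h,h-b),(h-b,h),(-h+b,h),(-h,h-b),(-h,-h+b),(-h+b,-h),(h-b,-h)])
def mask(cam,poly,zs,p,win):
    x0,y0,w,h=win; m=np.zeros((h*S,w*S),np.uint8); c,s=np.cos(p[2]),np.sin(p[2])
    for z in np.atleast_1d(zs):
        P=np.array([proj(cam,[p[0]+c*a-s*b,p[1]+s*a+c*b,z]) for a,b in poly])
        cv2.fillPoly(m,[np.round((P-[x0,y0]+.5)*S*16).astype(np.int32)],1,shift=4)
    return m.astype(bool)
def layers_gear(cam,p,win,z0):
    H=mask(cam,hub(),z0+30,p,win); side=mask(cam,hub(),np.linspace(z0+8,z0+30,8),p,win)&~H
    T=mask(cam,plus(8,3.5,11.4),z0+30,p,win); B=mask(cam,plus(8,3.5,11.4),z0,p,win)
    D=mask(cam,circ(32),z0+8,p,win)
    return [H&~T,T&B,T&~B,side,D&~H&~T&~side,~(D|H|side)]
def layers_post(cam,p,win):
    n=mask(cam,circ(5.5),158,p,win)|mask(cam,circ(7),np.linspace(150,154.5,4),p,win)
    e=mask(cam,plus(7,2.5,10.4),150,p,win)&~n
    sd=mask(cam,plus(7,2.5,10.4),np.linspace(127,150,8),p,win)&~n&~e
    w=mask(cam,circ(18.5),129,p,win)&~n&~e&~sd
    c=mask(cam,circ(22),126,p,win)&~n&~e&~sd&~w
    return [n,e,sd,w,c,~(n|e|sd|w|c)]
def resid(im,L,win,wt):
    x0,y0,w,h=win
    A=np.stack([cv2.GaussianBlur(cv2.resize(l.astype(np.float32),(w,h),interpolation=cv2.INTER_AREA),(0,0),.6).ravel() for l in L],1)
    I=im[y0:y0+h,x0:x0+w].reshape(-1,3).astype(float); k=wt.ravel()
    X=np.linalg.lstsq(A[k],I[k],rcond=None)[0]; return ((A[k]@X-I[k])**2).mean()
def fit(cam,im,kind,p0,R,z0=3):
    zc=z0+30 if kind=='gear' else 150
    u,v=proj(cam,[p0[0],p0[1],zc]); h=17
    win=(int(u)-h,int(v)-h,2*h,2*h)
    wt=cv2.resize(mask(cam,circ(R),zc,p0,win).astype(np.float32),(2*h,2*h),interpolation=cv2.INTER_AREA)>.5
    f=lambda p:resid(im,layers_gear(cam,p,win,z0) if kind=='gear' else layers_post(cam,p,win),win,wt)
    from scipy.optimize import minimize
    out=[]
    for a in np.deg2rad(np.arange(-45,45,7.5)):
        r=minimize(lambda q:f([q[0],q[1],q[2]/20]),[p0[0],p0[1],a*20],method='Nelder-Mead',options=dict(initial_simplex=[[p0[0]+i,p0[1]+j,a*20+k] for i,j,k in((-1.5,-1.5,-1),(2,0,0),(0,2,0),(0,0,2))],maxfev=60))
        out.append((r.fun,r.x[0],r.x[1],(np.rad2deg(r.x[2]/20)+45)%90-45))
    return sorted(out)
E
time python3 - <<'E'
from fit import *
for cam in('top','scene'):
    im=np.mean([viewer.read_camera(cam).astype(float) for _ in range(8)],0); np.save(cam+'.npy',im)
    for k,p,R in(('gear',[520,138,0],36),('post',[554.5,-142.5,0],24)):
        print(cam,k); 
        for r in fit(cam,im,k,p,R)[:5]: print(np.round(r,1))
print(robot.observe()['t'])
E
```

```text
top gearTraceback (most recent call last):
  File "<stdin>", line 6, in <module>
  File "fit.py", line 47, in fit
    r=minimize(lambda q:f([q[0],q[1],q[2]/20]),[p0[0],p0[1],a*20],method='Nelder-Mead',options=dict(initial_simplex=[[p0[0]+i,p0[1]+j,a*20+k] for i,j,k in((-1.5,-1.5,-1),(2,0,0),(0,2,0),(0,0,2))],maxfev=60))
    res = _minimize_neldermead(fun, x0, args, callback, bounds=bounds,
                               **options)
    fxc = func(xc)
    fx = function(np.copy(x), *(wrapper_args + args))
  File "fit.py", line 47, in <lambda>
    r=minimize(lambda q:f([q[0],q[1],q[2]/20]),[p0[0],p0[1],a*20],method='Nelder-Mead',options=dict(initial_simplex=[[p0[0]+i,p0[1]+j,a*20+k] for i,j,k in((-1.5,-1.5,-1),(2,0,0),(0,2,0),(0,0,2))],maxfev=60))
                        ~^^^^^^^^^^^^^^^^^^^^^
  File "fit.py", line 43, in <lambda>
    f=lambda p:resid(im,layers_gear(cam,p,win,z0) if kind=='gear' else layers_post(cam,p,win),win,wt)
                        ~~~~~~~~~~~^^^^^^^^^^^^^^
  File "fit.py", line 24, in layers_gear
    D=mask(cam,circ(32),z0+8,p,win)
  File "fit.py", line 18, in mask
    P=np.array([proj(cam,[p[0]+c*a-s*b,p[1]+s*a+c*b,z]) for a,b in poly])
                ~~~~^^^^^^^^^^^^^^^^^^^^^^^^^^^^^^^^^^^
  File "h.py", line 14, in proj
    c=viewer.camera_info(cam); p=np.array(c['R'])@np.array(X)+np.array(c['t']); s=p[:2]/p[2]
ValueError: time passes only in moves, steps and waits

real	0m12.797s
user	0m3.303s
sys	0m1.347s
```

```bash
python3 - <<'E'
s=open('h.py').read()
s=s.replace("viewer.camera_info(cam)","cinfo(cam)").replace("def toworld","from functools import lru_cache\n@lru_cache\ndef cinfo(cam): return viewer.camera_info(cam)\ndef toworld",1)
open('h.py','w').write(s)
E
time python3 - <<'E'
from fit import *
for cam in('top','scene'):
    im=np.mean([viewer.read_camera(cam).astype(float) for _ in range(8)],0); np.save(cam+'.npy',im)
    for k,p,R in(('gear',[520,138,0],36),('post',[554.5,-142.5,0],24)):
        print(cam,k,flush=True); 
        for r in fit(cam,im,k,p,R)[:5]: print(np.round(r,1))
print(robot.observe()['t'])
E
```

```text
top gear
[ 39.6 519.6 138.  -29.2]
[ 40.2 519.7 138.1 -28.9]
[ 40.3 519.7 138.  -29.1]
[ 40.3 519.7 137.9 -29.7]
[ 40.5 519.6 138.  -27.1]
top post
[  65.8  554.9 -144.8   -2.9]
[  66.1  554.9 -144.7   -7.8]
[  66.7  554.9 -144.9   -6.3]
[  67.4  554.8 -144.7   -2.2]
[  68.9  555.  -144.8  -12.2]
scene gear
[336.8 516.4 140.2 -28.4]
[337.4 516.5 140.2 -28.2]
[338.4 516.4 140.3 -28.5]
[339.  516.4 140.2 -28.2]
[340.1 516.6 140.3 -27.2]
scene post
[ 858.9  550.8 -142.6    1.5]
[ 859.6  550.4 -142.5    1.7]
[ 859.6  551.8 -142.5   -4.8]
[ 859.8  550.7 -142.7   -4.7]
[ 859.8  551.5 -142.7   -7.6]
2.4
real	0m50.526s
user	0m38.838s
sys	0m0.446s
```

```bash
cat >> h.py <<'E'
from scipy.spatial.transform import Rotation as Ro
def rv(deg):
    c,s=np.cos(np.deg2rad(deg)),np.sin(np.deg2rad(deg))
    return Ro.from_matrix(np.array([[0,c,s],[0,s,-c],[-1,0,0]])).as_rotvec()
def st():
    o=robot.observe(); return round(o['t'],2),np.round(o['tcp_pos'],2),np.round(o['contact_force'],1),round(o['grip_width'],3)
E
python3 - <<'E'
from h import *
for d in range(-29-180,180,90):
    for n,p,dd in(('gear',[518,139,13],d),('post',[553,-144,170],d+25)):
        q=kin.ik(p,rv(dd)); print(n,dd,None if q is None else np.round(q,2))
E
```

```text
gear -209 [-0.18  0.59 -0.18  1.99  0.18  0.58  2.15]
post -184 [-0.7   0.79  1.35  1.89 -0.84  1.19 -2.26]
gear -119 [-1.21  1.15  1.33  2.06 -1.28  1.18 -1.34]
post -94 [-0.51  0.53  0.95  1.89 -0.51  0.99 -0.98]
gear -29 [-0.66  0.61  0.43  2.03 -0.43  0.59 -0.44]
post -4 [-0.34  0.44  0.69  1.88 -0.35  0.94  0.44]
gear 61 [-0.44  0.58  0.15  2.01 -0.15  0.56  0.87]
post 86 [-0.23  0.42  0.55  1.87 -0.27  0.93  1.94]
gear 151 [-0.18  0.59 -0.18  1.99  0.18  0.58  2.15]
post 176 [-0.7   0.79  1.35  1.89 -0.84  1.19 -2.26]
```

```bash
python3 - <<'E'
from h import *
robot.movep([518,139,90],rv(61)); print(st())
grip(0.6); robot.servo_line([518,139,13.5],feed=100); print(st())
grip(0.0,5); print(st())
grip(0.6); robot.movep([518,139,13.5],rv(-29)); print(st())
grip(0.0,5); print(st())
E
```

```text
(4.27, array([518.12, 140.42,  90.2 ]), array([ 0.6,  0.1, -0.4]), 0.999)
(5.88, array([518.44, 139.08,  13.89]), array([-0.4, -0.6,  0.3]), 0.599)
(6.39, array([518.34, 139.2 ,  13.9 ]), array([-0.4,  0.5,  3.2]), 0.305)
(8.07, array([517.85, 139.08,  13.42]), array([0.5, 0.2, 0.4]), 0.601)
(8.56, array([518.1 , 138.86,  13.5 ]), array([ 0.4,  0.8, -0.5]), 0.332)
```

```bash
python3 - <<'E'
from h import *
grip(0.0,30); print(st())
robot.hold(.2); print(st())
save('g1',viewer.read_camera('top'))
E
```

```text
(8.78, array([517.99, 138.94,  13.48]), array([-0.2, -0.2, -0.2]), 0.32)
(8.97, array([517.97, 138.96,  13.5 ]), array([ 0.8, -1.2,  0.3]), 0.316)
```

```bash
python3 - <<'E'
from h import *
grip(0.0,45)
robot.servo_line([518,139,60],feed=120); print(st())
robot.movep([530,0,200],rv(-17)); print(st())
robot.movep([553,-144,190],rv(-4)); print(st())
ims=[]
for c in('top','scene'):
    im=np.mean([viewer.read_camera(c).astype(float) for _ in range(4)],0); np.save(c+'g.npy',im)
    u,v=proj(c,[553,-144,165]);h=40; im=np.clip(im,0,255).astype(np.uint8)
    ims.append(cv2.resize(im[int(v)-h:int(v)+h,int(u)-h:int(u)+h],(400,400),interpolation=cv2.INTER_CUBIC)); print(int(u)-h,int(v)-h)
save('over',np.hstack(ims)); print(st())
E
```

```text
(9.78, array([517.77, 139.38,  59.97]), array([-0.1,  0. , -0.7]), 0.317)
(10.58, array([529.18,   1.62, 198.63]), array([-0.9,  1.4, -0.6]), 0.318)
(11.22, array([ 552.56, -142.44,  188.1 ]), array([ 0.2,  0.4, -1.3]), 0.316)
334 161
221 142
(11.62, array([ 553.18, -143.06,  190.06]), array([-0.3, -1. , -0.2]), 0.312)
```

View pics/over.png

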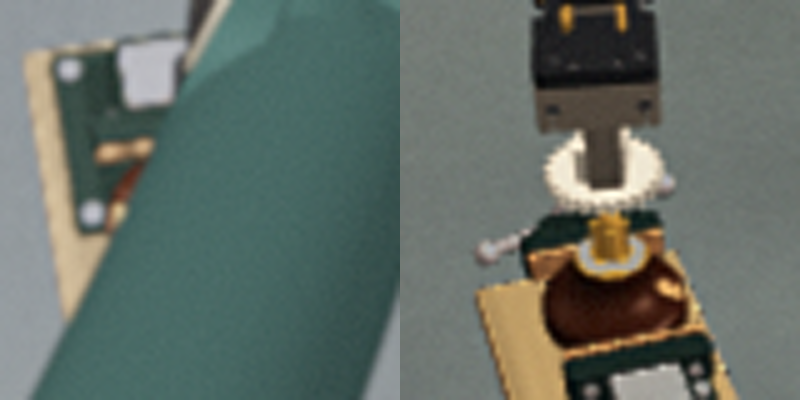

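```bash
python3 - <<'E'
from h import *
robot.servo_line([553,-144,171],feed=60); robot.hold(.2); print(st(),np.round(robot.observe()['wrist_torque'],2))
for z in (169,167,165,163.5,162):
    robot.servo_line([553,-144,z],feed=30); robot.hold(.1); s=st(); print(s,np.round(robot.observe()['wrist_torque'],2))
    if np.linalg.norm(s[2])>9: break
E
```

```text
(12.28, array([ 553.2 , -144.15,  171.24]), array([-0.1,  0.8, -0.9]), 0.315) [-0.05  0.05  0.05]
(12.63, array([ 553.01, -144.  ,  169.03]), array([ 0.6, -0.3,  0.2]), 0.318) [-0.02  0.05 -0.05]
(12.98, array([ 552.97, -144.  ,  166.97]), array([-0.3,  0.4, -0.4]), 0.318) [-0.07 -0.02 -0.01]
(13.33, array([ 553.59, -143.87,  165.24]), array([1.8, 1.2, 0.7]), 0.319) [ 0.08 -0.38 -0.05]
(13.68, array([ 553.89, -143.3 ,  163.36]), array([ 4.5,  2.4, -2.3]), 0.317) [ 0.44 -1.15  0.  ]
(14.03, array([ 553.95, -143.28,  162.03]), array([ 5. ,  2.3, -0.8]), 0.317) [ 0.57 -1.19 -0.01]
```

```bash
python3 - <<'E'
from h import *
robot.servo_line([554.6,-142.9,162],feed=30); robot.hold(.1); print(st())
for z in (161,160,159,158,157,156):
    robot.servo_line([554.6,-142.9,z],feed=20); robot.hold(.1); s=st(); print(s,np.round(robot.observe()['wrist_torque'],2))
    if s[2][2]>6: break
E
```

```text
(14.38, array([ 554.11, -142.9 ,  161.72]), array([1.6, 1. , 0. ]), 0.318)
(14.73, array([ 554.25, -143.06,  160.83]), array([ 2.3,  0.8, -1.6]), 0.318) [ 0.11 -0.16  0.04]
(15.08, array([ 554.39, -143.06,  160.15]), array([-0.9,  1. ,  3.6]), 0.316) [0.13 0.27 0.02]
(15.43, array([ 554.51, -143.14,  159.71]), array([-2.3,  1.3,  7.6]), 0.315) [ 0.29  0.68 -0.  ]
```

```bash
python3 - <<'E'
from h import *
P=[554.4,-143,158.2]
robot.servo_line(P,feed=20); print(st())
for a in (-7,-10,-13,-16,-4,-1,2,5,8,11):
    if a==-4: robot.servo_line(P,feed=20,rotation=rv(-10))
    robot.servo_line(P,feed=20,rotation=rv(a)); robot.hold(.1); s=st(); print(a,s,np.round(robot.observe()['wrist_torque'],2))
    if s[2][2]<3 and s[1][2]<158.9: print('IN'); break
    if s[0]>27: break
E
```

```text
(15.68, array([ 554.56, -143.12,  159.31]), array([-3.2,  1.5, 10. ]), 0.32)
-7 (16.03, array([ 554.45, -142.99,  159.31]), array([-3.7,  1.2, 10.9]), 0.314) [0.49 0.88 0.11]
-10 (16.38, array([ 554.75, -143.23,  159.54]), array([-3.2,  1.5, 10.2]), 0.317) [0.34 0.8  0.02]
-13 (16.73, array([ 554.71, -143.23,  159.7 ]), array([-3. ,  1.8, 12.9]), 0.318) [ 0.46  0.91 -0.01]
-16 (17.08, array([ 554.78, -143.22,  159.88]), array([-4.1,  2.8, 14.6]), 0.316) [0.45 1.05 0.03]
-4 (17.7, array([ 555.64, -142.46,  159.28]), array([0.1, 2.5, 7. ]), 0.318) [0.65 0.03 0.  ]
-1 (18.05, array([ 554.69, -142.2 ,  158.06]), array([0.2, 2.6, 1.6]), 0.316) [ 0.75 -0.3   0.07]
IN
```

```bash
python3 - <<'E'
from h import *
p=[554.4,-142.9]
for z in (157,156,154,152,149,146,143.5):
    robot.servo_line([*p,z],feed=30); robot.hold(.08); s=st(); print(s,np.round(robot.observe()['wrist_torque'],2))
    if s[2][2]>12: break
E
```

```text
(18.38, array([ 554.51, -142.17,  156.69]), array([ 2.2,  4.6, -0.6]), 0.319) [ 1.16 -0.48  0.05]
(18.72, array([ 554.46, -142.19,  155.89]), array([2. , 5.6, 1.1]), 0.313) [ 1.21 -0.35  0.05]
(19.05, array([ 554.5 , -142.13,  153.84]), array([2.4, 4.7, 0.6]), 0.316) [ 1.2  -0.44 -0.02]
(19.38, array([ 554.53, -142.07,  151.87]), array([2. , 5.2, 0.7]), 0.315) [ 1.26 -0.35  0.01]
(19.72, array([ 554.52, -141.99,  148.77]), array([ 1.2,  5.1, -0.4]), 0.316) [ 1.24 -0.48  0.07]
(20.05, array([ 554.53, -141.92,  145.78]), array([ 1.9,  5.1, -0.4]), 0.316) [ 1.18 -0.46  0.06]
(20.38, array([ 554.54, -141.88,  143.31]), array([2.1, 5.9, 0.4]), 0.31) [ 1.26 -0.45  0.03]
```

```bash
python3 - <<'E'
from h import *
p=[554.7,-141.5]
for z in (142,140.5,139,138,137,136,135,134,133,132):
    robot.servo_line([*p,z],feed=20); robot.hold(.08); s=st(); print(s,np.round(robot.observe()['wrist_torque'],2))
    if s[2][2]>24: break
E
```

```text
(20.72, array([ 554.57, -141.72,  141.96]), array([1.8, 3.7, 1. ]), 0.313) [ 0.68 -0.16  0.01]
(21.05, array([ 554.59, -141.68,  140.65]), array([-0.9,  3.1,  4.3]), 0.317) [ 0.66  0.2  -0.02]
(21.38, array([ 554.58, -141.7 ,  139.31]), array([-0.9,  3.2,  6.7]), 0.313) [ 0.68  0.35 -0.  ]
(21.72, array([ 554.62, -141.71,  138.55]), array([-1.3,  3.3,  7.5]), 0.313) [0.74 0.51 0.02]
(22.05, array([ 554.63, -141.74,  137.9 ]), array([-2.6,  3.6, 11.1]), 0.315) [0.79 0.76 0.04]
(22.38, array([ 554.7 , -141.73,  137.82]), array([-5.3,  4.6, 18.5]), 0.317) [ 1.    1.36 -0.03]
(22.72, array([ 554.72, -141.76,  137.7 ]), array([-7.5,  4.6, 24.2]), 0.318) [ 1.16  1.96 -0.03]
```

```bash
python3 - <<'E'
from h import *
robot.hold(.5); print(st())
im=viewer.read_camera('scene'); u,v=proj('scene',[554,-142,140]);h=40
save('final',cv2.resize(im[int(v)-h:int(v)+h,int(u)-h:int(u)+h],(480,480),interpolation=cv2.INTER_CUBIC))
print([(np.round(toworld('scene',d['at'])).tolist(),round(d['confidence'],2)) for d in viewer.pinpoint('gear','scene')])
E
```

```text
(23.22, array([ 554.73, -141.74,  137.71]), array([-7.3,  5. , 25.1]), 0.318)
[([551.0, -144.0, 125.0], 0.62), ([393.0, 198.0, 4.0], 0.62), ([560.0, 5.0, 4.0], 0.57)]
```

View pics/final.png

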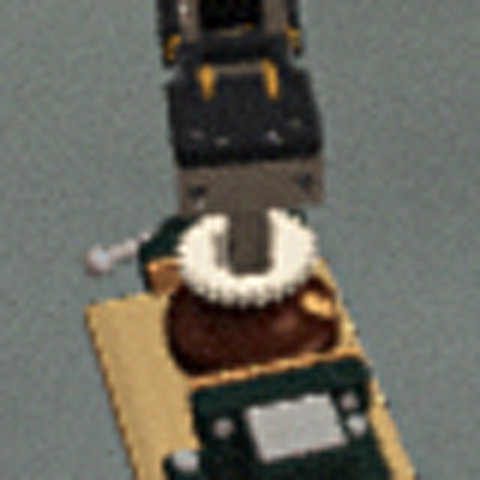

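The picture shows the gear (centre about 247,260) sitting level, right down on the collar. The fingers are still on the hub, and no brass or washer shows beneath it.

```bash
python3 -c "
from h import *
print(st()); robot.job_done()"
```

```text
(23.32, array([ 554.72, -141.77,  137.71]), array([-7.8,  4.4, 24.3]), 0.315)
the job is handed in; nothing more can be done
```

The new gear is on the post with its splines meshed, pressed all the way home and still held by the gripper. I handed the job in at 23.3 s of the 48 s allowed.

**How it went:** I picked up the 65 mm white gear from the mat by its hub and lowered it onto the nose of the post, using the side forces to centre it. It rested on the spline ends. I pushed lightly (up to about 15 N) and turned it until it dropped in at about -1°, then slid it down.

**Last checks:**
- **Height:** the tool stopped at 137.7 mm against 138 mm expected for a flat washer. The push-back rose by about 7 N/mm from touch, then steeply once the washer went solid.
- **Push and stillness:** the downward push stayed at about 24–25 N for the last half second, and the tool did not move. The side load was about 9 N.
- **Picture:** the final scene view shows the gear level on the collar. The network put its origin 125 mm above the bench against 127.5 mm expected, which is within its accuracy.

**What did not agree:**
- **Grip width:** the final grip read about 29 mm on the 28 mm hub, where the first squeeze had read 28 mm. The gear may be a few degrees skewed in the pads.
- **Camera positions:** the two cameras disagreed by about 3–4 mm, so I relied on the contact forces for the final centring.
- **Ornaments and old gear:** I did not check these again at the end. No move went near the ornaments, and I worked above the level of the old gear's disc.

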